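# Trip the automatic centre punch in the marking jig

### The arm

A 6-joint arm with a two-finger parallel gripper is mounted at the origin on a cart in front of the work surface, level with it; the furniture and walls round the work are solid. World frame = base frame: x ahead of the robot, y to its left, z up, the work surface at z = 0. Lengths are in m, angles in degrees, forces in N, time in s.
With the tool pointing down it reaches from about 0.375 to 0.9 m from the base axis. Payload 3.1 kg.
Tool frame: the origin (TCP) lies at the very end of the fingers, on their centre line; the grasp point (between the pads) lies 19 mm behind it; z points along the fingers, y is the line along which they close (so a half turn about z gives the same grasp; the last joint's range is limited). The gripper opens to 85 mm and grips with 20 to 120 N. Pads are 22 mm wide; open, the fingers measure 114 mm over their backs; the gripper's body (76 mm by 85 mm) begins 54 mm behind the grasp point. The pads swing forward as they close: fully open they stand 13 mm farther back than shut.
Start: joints at [-84.941, 30.224, 82.088, -0, 67.689, -10.227], TCP at [0.165, -0.603, 0.195] pointing down, gripper open.
Joint ranges: [-176.69, 176.69], [-43.24, 126.21], [12.49, 139.97], [-82, 262], [0, 151.66], [-163.58, 163.58]. Speed limits (degrees/s): [159.86, 159.86, 180, 180, 180, 180].

### API

Orientations are given as [roll, pitch, yaw] about the fixed x, y, z axes, in that order (R = Rz(yaw) Ry(pitch) Rx(roll)).
In Python, from workcell import bot, get_image, regions_of gives the robot as it stands.
- The arm moves only by the tool move_arm, never from a script. Its argument "rows" is text: rows parted by semicolons, each of 7 numbers parted by spaces: the shift along the tool's x, y, z in units of 30 cm (1.0 is 30 cm), then the turn, a rotation vector about the tool's x, y, z in units of pi/2 rad (1.0 is pi/2 rad), then the closure in counts, from 0 (fully open) to 255 (shut). In form: tx ty tz ax ay az jaw; .... A call has exactly 8 rows; each row is the pose to reach, as a shift and turn from the pose commanded when the call began, along the tool's axes at that moment; what a row does not reach only later rows make up. A row lasts 1/10 s, in which the tool goes at most 50 mm and 8.59 degrees, less where a joint would pass 70% of its speed; a pose out of reach is approached as far as the arm can. A call with a number of a shift or a turn outside -1 to 1 is refused whole. A call with a gripper value outside its range is refused whole. The fingers move at their own pace and stop on an object; "grip_force" is the grip in N (left out, the last holds). Time passes only in rows, so rows that repeat a pose let the fingers close, or fill a call up. It gives the time, the measured TCP pose, the force, the opening and the grip force at its end, in the units of the state.
- bot.read_state(): the state, without advancing time (a new reading comes with each control period).
- get_image(name): name is "scene" or "top" or "wrist"; returns a dict with "img" (400x640x3 uint8, blue, green, red), "z_map" (400x640 float32, m along the optical axis (not along the pixel's ray), 0 where there is no reading), "fovy" (degrees; the focal length in pixels is half the picture's height over the tangent of half this angle, whatever the lens; pixels are square), "cx", "cy" (the principal point, pixels), "T" (4x4, takes a point from camera to world coordinates). Camera axes: x right, y up, looking along -z (the intrinsics and any distortion apply to the point x, -y, -z); pixel columns grow to the right and rows downward; lengths in m; the calibration is good to about 2 mm. A picture is of the moment at which its call begins.
- bot.sign_off(): hands the job in; it is judged then, once.
Trained networks look in the newest picture that a camera, given by its name, has taken for a name from the list of things; names that differ only in an ending like _2 or _b are one class to them, and where a whole thing is asked for, a point or a joint stands for the part that bears it (a point fixed in the world has none). Each returns a list of dicts, best first, with "p" (0 to 1); they miss things now and then, are a little off and sometimes report something else, mostly with a low value. They report only what shows in the picture. A call takes as long as a camera call. They do not tell look-alikes from the thing itself.
- regions_of(thing, camera): "pixels" (400x640 bool, what is visible of it) and "box" ([left, top, right, bottom] in pixels, round what is visible of it).
The state is a dict: "t": time; "joint_positions": joint angles; "dq": joint speeds; "joint_torque": joint torques, N m; "ee_pos": TCP position; "tcp_rot": TCP orientation; "ft_force": force on the tool from outside, world axes, zero at the start; "wrist_torque": the same for the moment, N m; "opening": finger opening in m; "gripper_force": force on a finger pad.
Only numpy, scipy, OpenCV 4.12 (cv2) and the standard library are available. Lean on these libraries where they do the work, as an engineer would, in place of code of your own. Each camera call takes 0.05 s, during which the arm holds its last target. There are 200 camera calls.

### The job

Take the automatic centre punch out of its stand, put it point down through the guide hole in the bridge of the steel marking jig, and press it straight down on the metal blank until its spring trips; stop there, for it must not be rammed on against its stop (never push it on the jig with more than 25 N). Then lower it gently back into the stand, fully home and upright, without tripping it anywhere else or disturbing the other things on the bench.

Things in the scene. Friction and masses are not known exactly. Their poses are not given: they have to be found in the camera images.
- punch: Steel automatic centre punch, 144 mm, 0.15 to 0.25 kg, point down in the stand. Origin on its axis at the underside of its collar; z up the axis, x and y square to the grip's flats. Collar 24 mm dia., z 0 to 6 mm; square grip 20 x 20 mm, z 6 to 76 mm; cap to z 86. Below the collar a round nose 12 mm dia., 40 mm long, its last 6 mm tapered; from it sticks the 6 mm sprung plunger to z -58 mm.
- punch_point (a point): Point of the punch, the plunger's lower end: 58 mm below the origin when let off. It is sprung: pressed in, the force starts at 3.5 N and grows by about 2 N per mm to 13 or 14 N at 5 to 6 mm. There the spring trips with a snap: the force drops at once to 6 to 9 N, then grows again to about 15 N at the hard stop, 10 mm in, beyond which it climbs steeply past 25 N. Let off, it springs out.
- hammer_face (a point): Hidden inside the punch, on its axis: lower face of its hammer, 25 mm above the punch's origin when let off. It keeps still while the plunger is pressed in and jumps up by 4 to 5 mm when the spring trips; it falls back when the plunger is let off.
- jig: Fixed steel marking jig: dark base plate 90 (x) x 130 (y) x 18 mm, origin at the centre of its underside, z up. Two posts carry a bridge 50 (x) x 120 (y) mm, 40 to 62 mm above the bench, with one round guide hole down through its middle. The aluminium blank to be marked, 78 x 80 mm, is held fast under the bridge.
- bush_mouth (a point): Centre of the guide hole's mouth on the bridge's top face, 62 mm above the bench. The hole is 15 mm in diameter and runs straight down 22 mm to the bridge's underside; below it is the blank. Blanks differ in thickness: the top face lies anywhere from 24 to 42 mm below this mouth and must be felt.
- stand: Fixed punch stand: dark base plate 80 x 80 x 8 mm, two plywood cheeks and a plywood top 60 (x) x 76 (y) x 12 mm with one round hole 15 mm in diameter; origin at the centre of its underside, z up. The punch's nose hangs through the hole and its collar rests on the top.
- stand_seat (a point): Centre of the stand's hole on its top face, 70 mm above the bench: the punch's origin lies here when it is fully home.
- tape_measure: Yellow and black tape measure, 35 x 86 x 63 mm, bystander; origin at the centre of its underside.
- sanding_cork: Cork sanding block, 63 x 95 x 29 mm, bystander; origin at the centre of its underside.
- offcut_a: Flat pine offcut, 45 x 120 x 22 mm, bystander; origin at the centre of its underside.
- offcut_b: Small pine offcut, 38 x 60 x 38 mm, bystander; origin at the centre of its underside.
Things that resemble listed ones, but are neither listed nor needed, are in the scene too. What is meant by the punch is not pink, and is the larger of those in its own colour.

How it is judged (in metres and radians):
On the way, in this order (a step that is already met when the one before it is completed fails the run):
1. the punch's point is in the guide hole, at least 10 mm down, with the punch upright within 0.12 rad (horizontal distance between punch_point and bush_mouth below 0.006 m and z of punch_point in the frame of bush_mouth below -0.01 m and angle between punch's own z axis and vertical below 0.12 rad), for 0.05 s.
2. pressed down on the blank through the guide hole, the punch has tripped: its inner hammer has jumped by more than 2 mm, the punch upright within 0.12 rad (z of hammer_face in the frame of punch above 0.0271 m and horizontal distance between punch_point and bush_mouth below 0.005 m and z of punch_point in the frame of bush_mouth below -0.02 m and angle between punch's own z axis and vertical below 0.12 rad), for 0.05 s.
At the end, for the whole second after the job is handed in: the punch stands in its stand again, released and at rest: its collar within 3 mm of the seat in height and 4 mm sideways, upright within 0.05 rad, its plunger sprung out again (horizontal distance between punch and stand_seat below 0.004 m and z of punch in the frame of stand_seat between -0.003 and 0.003 m and angle between punch's own z axis and vertical below 0.05 rad and linear speed of punch below 0.02 m/s and z of punch_point in the frame of punch below -0.055 m); the robot touches nothing.
It fails at once if the punch is pressed or knocked against the jig with more than 25 N (contact force between punch and jig above 25 N).
It fails at once if the punch is pressed or dropped on the stand with more than 60 N (contact force between punch and stand above 60 N).
It fails at once if the punch is tripped anywhere but in the guide hole (z of hammer_face in the frame of punch above 0.0271 m and not (horizontal distance between punch_point and bush_mouth below 0.005 m and z of punch_point in the frame of bush_mouth below -0.02 m)).
It fails at once if a bystander is moved by more than 20 mm (distance of any of tape_measure, sanding_cork, offcut_a, offcut_b from where it was at the start of the episode above 0.02 m).
It also fails if it takes over 69 s, if anything falls off the work surface, if the arm or the gripper's body presses on something with over 40 N, if the wrist force passes 120 N, or if a joint passes its speed limit or range.

## Working session

There is one attempt and no reset: what is moved stays moved. The work goes in short steps, Python scripts to look and compute and a tool call to move; the robot and the scene stay as the last step left them, time stands still between calls to the robot, and variables do not carry over. Pictures are saved under pics/ and viewed, at most 10 in all, crops included, and the job is handed in when it is done.

Besides the shell and the picture viewer there is one more tool, called after "Request:" as name(argument=value, ...), one argument or row to a line, values as JSON. move_arm: Moves the arm, as the interface text tells. Shifts and turns lie within -1 to 1; 1 stands for 30 cm of shift or pi/2 rad of turn. Its arguments: {"type":"object","properties":{"rows":{"type":"string"},"grip_force":{"type":"number"}},"required":["rows"]}

```bash
mkdir -p pics; cat > h.py <<'E'
import numpy as np, cv2
from workcell import bot, get_image, regions_of
def pts(im, mask=None):
    h,w=im['z_map'].shape; f=h/2/np.tan(np.radians(im['fovy'])/2)
    v,u=np.mgrid[:h,:w]; z=im['z_map']; ok=z>0
    if mask is not None: ok&=mask
    u,v,z=u[ok],v[ok],z[ok]
    P=np.c_[(u-im['cx'])/f*z,-(v-im['cy'])/f*z,-z,np.ones(len(z))]@im['T'].T
    return P[:,:3],u,v
E
python3 - <<'E'
from h import *
ims={}
for c in ['scene','top']:
    im=get_image(c); cv2.imwrite(f'pics/{c}0.png',im['img']); np.savez(f'{c}0.npz',**{k:v for k,v in im.items() if v is not None})
    print(c,[k for k in im],im['fovy'],im['T'].round(3).tolist())
    for t in ['punch','jig','stand','tape_measure','sanding_cork','offcut_a']:
        for r in regions_of(t,c):
            if r['p']<.2: continue
            P,u,v=pts(im,r['pixels'])
            print(t,round(r['p'],2),r['box'],np.median(P,0).round(3),P.min(0).round(3),P.max(0).round(3)) if len(P) else print(t,r['box'],'nodepth')
print(bot.read_state())
E
```

```text
scene ['img', 'z_map', 'fovy', 'cx', 'cy', 'T'] 53.26573822907302 [[-0.832, 0.221, -0.509, -0.026], [-0.555, -0.332, 0.763, 0.671], [-0.001, 0.917, 0.399, 0.505], [0.0, 0.0, 0.0, 1.0]]
punch 0.86 [297.5, 166.7, 305.2, 217.3] [ 0.53  -0.104  0.112] [ 0.521 -0.115  0.02 ] [ 0.547 -0.095  0.158]
punch 0.83 [273.3, 288.3, 319.0, 304.7] [0.356 0.175 0.014] [ 0.299  0.152 -0.   ] [0.401 0.183 0.019]
punch 0.52 [342.3, 225.4, 368.5, 239.4] [ 0.392 -0.131  0.012] [ 0.371 -0.171  0.001] [ 0.412 -0.102  0.017]
punch 0.2 [242.3, 193.5, 266.1, 217.0] [ 0.678 -0.083  0.028] [ 0.665 -0.13   0.002] [ 0.711 -0.064  0.042]
jig 0.68 [210.2, 234.5, 283.1, 292.6] [0.486 0.154 0.031] [0.44 0.05 0.  ] [0.583 0.212 0.069]
stand 0.56 [283.8, 196.1, 319.1, 232.4] [ 0.525 -0.092  0.033] [ 0.491 -0.237 -0.001] [ 0.664 -0.062  0.073]
tape_measure 0.78 [326.6, 172.2, 353.4, 197.3] [ 0.554 -0.334  0.035] [ 0.528 -0.52  -0.001] [ 0.657 -0.306  0.065]
sanding_cork 0.51 [350.0, 168.5, 370.1, 187.5] [ 0.539 -0.443  0.028] [ 0.255 -0.524  0.001] [0.583 0.074 0.243]
offcut_a 0.71 [243.8, 194.6, 268.8, 217.1] [ 0.678 -0
[... 1411 characters left out ...]
-0.071  0.047]
{'t': 0.7, 'joint_positions': array([-8.49404011e+01,  3.02211248e+01,  8.20881425e+01,  1.72351103e-03,
        6.76894328e+01, -1.02267766e+01]), 'dq': array([ 0.03503714,  0.06459398,  0.03997768,  0.03612511, -0.00090778,
       -0.00915287]), 'joint_torque': array([-1.09531687e-03, -4.42175138e+01, -1.78387034e+01, -2.52741256e-04,
        7.26776489e-04, -1.04296458e-05]), 'ee_pos': array([ 0.16481813, -0.60285159,  0.19513348]), 'tcp_rot': array([ 1.79998438e+02, -1.33839071e-03,  1.52857213e+01]), 'ft_force': array([0.33852314, 0.10040652, 0.69172834]), 'wrist_torque': array([-0.04914735, -0.03819944, -0.01306555]), 'gripper_force': 0.0, 'opening': 0.08573337374242028}
```

```bash
python3 - <<'E'
import cv2,numpy as np
a=cv2.imread('pics/scene0.png')[140:320,190:390]; b=cv2.imread('pics/top0.png')[130:300,180:320]
a=cv2.resize(a,None,fx=2.2,fy=2.2,interpolation=3); b=cv2.resize(b,None,fx=2.4,fy=2.33,interpolation=3)[:396]
b=cv2.resize(b,(340,396)); cv2.imwrite('pics/a.png',np.hstack([a,b]))
E
```

```text
(no output)
```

View pics/a.png

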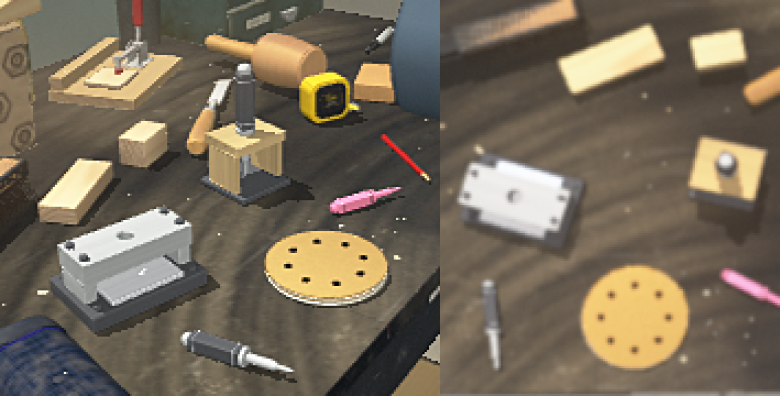

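```bash
cat >> h.py <<'E'
from scipy.spatial.transform import Rotation as R
def plan(p,yaw,n=1,tilt=None):
    s=bot.read_state(); R0=R.from_euler('xyz',s['tcp_rot'],degrees=True); p0=s['ee_pos']
    Rt=R.from_euler('xyz',[180,0,yaw],degrees=True)
    d=R0.inv().apply(np.array(p)-p0); r=(R0.inv()*Rt).as_rotvec()
    print('t',round(s['t'],2),'pos',p0.round(4),s['tcp_rot'].round(2),'F',s['ft_force'].round(2),'| shift',(d/.3).round(4),'turn',(r/(np.pi/2)).round(4))
def load(c):
    return dict(np.load(f'{c}0.npz'))
E
python3 - <<'E'
from h import *
for c in ['top','scene']:
    im=load(c);P,u,v=pts(im)
    for n,ctr,z0,z1 in [('stand',(.53,-.113),.062,.078),('jigbridge',(.50,.135),.055,.07)]:
        m=(np.hypot(*(P[:,:2]-ctr).T)<.085)&(P[:,2]>z0)&(P[:,2]<z1)
        Q=P[m].astype(np.float32); print(c,n,m.sum(),cv2.minAreaRect(Q[:,:2]),np.median(Q[:,2]))
    m=(np.hypot(*(P[:,:2]-(.53,-.113)).T)<.03)&(P[:,2]>.14);print('cap',np.median(P[m],0),P[m].max(0))
plan((.5,-.11,.33),-10)
E
```

```text
Traceback (most recent call last):
cv2.error: OpenCV(4.12.0) /io/opencv/modules/imgproc/src/convhull.cpp:143: error: (-215:Assertion failed) total >= 0 && (depth == CV_32F || depth == CV_32S) in function 'convexHull'
```

```bash
python3 - <<'E'
from h import *
for c in ['top','scene']:
    im=load(c);P,u,v=pts(im)
    for n,ctr,z0,z1 in [('stand',(.53,-.113),.062,.078),('jigbridge',(.50,.135),.055,.07)]:
        m=(np.hypot(*(P[:,:2]-ctr).T)<.085)&(P[:,2]>z0)&(P[:,2]<z1)
        Q=P[m]; print(c,n,m.sum(),cv2.minAreaRect(np.ascontiguousarray(Q[:,:2],dtype=np.float32)),np.median(Q[:,2]))
    m=(np.hypot(*(P[:,:2]-(.53,-.113)).T)<.03)&(P[:,2]>.14);print('cap',np.median(P[m],0),P[m].max(0))
plan((.5,-.11,.33),-10)
E
```

```text
top stand 494 ((0.5344998836517334, -0.11232519894838333), (0.07569018006324768, 0.060534343123435974), 77.14773559570312) 0.07048463423727847
top jigbridge 733 ((0.5015997290611267, 0.13512609899044037), (0.12142353504896164, 0.049820560961961746), 73.12277221679688) 0.062463610915328927
cap [ 0.53358444 -0.11227056  0.15317356] [ 0.54599307 -0.10003582  0.16044428]
scene stand 345 ((0.5345680117607117, -0.11030233651399612), (0.08110304921865463, 0.06366278976202011), 74.60810852050781) 0.07085200358428217
scene jigbridge 873 ((0.5021765828132629, 0.13698336482048035), (0.12105566263198853, 0.05470186099410057), 72.11589813232422) 0.06275137127614111
cap [ 0.53095157 -0.1049829   0.14716294] [ 0.54781007 -0.09766712  0.15808421]
t 0.7 pos [ 0.1648 -0.6029  0.1951] [180.    -0.    15.29] F [0.34 0.1  0.69] | shift [ 1.5109 -1.2902 -0.4496] turn [ 0.    -0.     0.281]
```

Request:
move_arm(
  rows="0.05 -0.05 -0.2 0 0 0 0;0.15 -0.15 -0.35 0 0 0.04 0;0.3 -0.26 -0.45 0 0 0.1 0;0.42 -0.36 -0.45 0 0 0.15 0;0.54 -0.46 -0.45 0 0 0.2 0;0.66 -0.57 -0.45 0 0 0.25 0;0.78 -0.67 -0.45 0 0 0.314 0;0.9 -0.77 -0.45 0 0 0.314 0",
)

```text
t: 1.5
ee_pos: [0.3548, -0.3221, 0.3305]
tcp_rot: [180.0, -0.1, -13.1]
ft_force: [0.5, 0.3, -0.5]
opening: 0.0855
gripper_force: 0.0
```

```bash
python3 -c "
from h import *
plan((.49,-.1,.33),-13)"
```

```text
t 1.5 pos [ 0.3548 -0.3221  0.3305] [ 1.7996e+02 -6.0000e-02 -1.3110e+01] F [ 0.52  0.26 -0.53] | shift [ 0.2712 -0.8233  0.0015] turn [ 0.0005 -0.0007 -0.0012]
```

Request:
move_arm(
  rows="0.04 -0.14 0 0 0 0 0;0.08 -0.28 0 0 0 0 0;0.13 -0.42 0 0 0 0 0;0.18 -0.56 0 0 0 0 0;0.22 -0.7 0 0 0 0 0;0.25 -0.79 0 0 0 0 0;0.27 -0.82 0 0 0 0 0;0.27 -0.82 0 0 0 0 0",
)

```text
t: 2.3
ee_pos: [0.4888, -0.1016, 0.3301]
tcp_rot: [180.0, -0.0, -12.8]
ft_force: [0.0, 0.1, -0.6]
opening: 0.0853
gripper_force: 0.0
```

```bash
cat > look.py <<'E'
import sys
from h import *
n=sys.argv[1]; im=get_image('wrist'); cv2.imwrite(f'pics/{n}.png',im['img']); np.savez(f'{n}0.npz',**{k:v for k,v in im.items() if v is not None})
print(im['T'].round(3).tolist(),im['fovy'])
P,u,v=pts(im)
def rect(nm,ctr,r,z0,z1):
    m=(np.hypot(*(P[:,:2]-ctr).T)<r)&(P[:,2]>z0)&(P[:,2]<z1)
    if m.sum()>20:
        Q=P[m]; print(nm,m.sum(),cv2.minAreaRect(np.ascontiguousarray(Q[:,:2],dtype=np.float32)),np.median(Q,0).round(4),[int(x) for x in (u[m].min(),u[m].max(),v[m].min(),v[m].max())])
rect('stand',(.5345,-.112),.06,.064,.076)
rect('cap',(.5345,-.112),.03,.15,.165)
rect('shoulder',(.5345,-.112),.03,.138,.150)
rect('bridge',(.502,.1355),.08,.056,.07)
plan((.5345,-.112,.25),-13)
E
python3 look.py w1
```

```text
[[-0.223, 0.938, 0.264, 0.556], [-0.975, -0.215, -0.06, -0.117], [-0.0, -0.271, 0.963, 0.509], [0.0, 0.0, 0.0, 1.0]] 69.80864844971762
stand 1796 ((0.5347647666931152, -0.11176986992359161), (0.07629037648439407, 0.05855332687497139), 77.10037994384766) [ 0.5377 -0.1124  0.0699] [291, 342, 113, 153]
cap 169 ((0.534721314907074, -0.1115545704960823), (0.01678985171020031, 0.017049618065357208), 50.39130783081055) [ 0.535  -0.1117  0.155 ] [309, 323, 130, 144]
shoulder 98 ((0.5345523357391357, -0.11180904507637024), (0.020219389349222183, 0.020322663709521294), 57.903202056884766) [ 0.5365 -0.1128  0.1446] [306, 326, 127, 146]
bridge 2323 ((0.5018049478530884, 0.1356942355632782), (0.12184641510248184, 0.050937291234731674), 73.10059356689453) [0.5024 0.1349 0.0621] [131, 209, 171, 206]
t 2.35 pos [ 0.4882 -0.1026  0.33  ] [ 1.7995e+02  1.0000e-02 -1.2910e+01] F [-0.33 -0.4   0.34] | shift [ 0.1576 -0.0041  0.2666] turn [0.0006 0.0001 0.001 ]
```

View pics/w1.png

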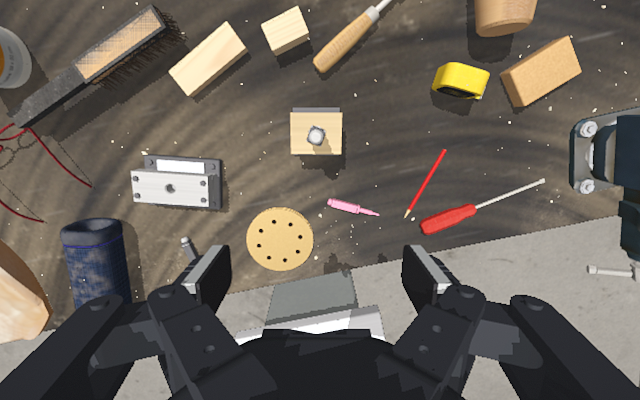

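Request:
move_arm(
  rows="0.1 0 0.1 0 0 0.08 0;0.158 -0.004 0.2 0 0 0.15 0;0.158 -0.004 0.26 0 0 0.21 0;0.158 -0.004 0.26 0 0 0.21 0;0.158 -0.004 0.26 0 0 0.21 0;0.158 -0.004 0.26 0 0 0.21 0;0.158 -0.004 0.26 0 0 0.21 0;0.158 -0.004 0.26 0 0 0.21 0",
)

```text
t: 3.15
ee_pos: [0.535, -0.1121, 0.2533]
tcp_rot: [-180.0, -0.1, -31.9]
ft_force: [-0.3, 0.4, -0.5]
opening: 0.0854
gripper_force: 0.0
```

```bash
cat >> look.py <<'E'
for a,b in [(.138,.150),(.15,.165)]:
    m=(np.hypot(*(P[:,:2]-(.5345,-.112)).T)<.02)&(P[:,2]>a)&(P[:,2]<b); Q=P[m][:,:2]
    print('circ',cv2.minEnclosingCircle(np.ascontiguousarray(Q,dtype=np.float32)))
c=im['img']; i=(np.hypot(*(P[:,:2]-(.5345,-.112)).T)<.03)&(P[:,2]>.14)
if i.any():
    x,y=int(u[i].mean()),int(v[i].mean()); k=c[max(0,y-45):y+45,max(0,x-60):x+60]; cv2.imwrite(f'pics/{n}c.png',cv2.resize(k,None,fx=6,fy=6,interpolation=3))
E
python3 look.py w2
```

```text
[[-0.529, 0.818, 0.228, 0.593], [-0.849, -0.509, -0.143, -0.148], [-0.001, -0.269, 0.963, 0.432], [0.0, 0.0, 0.0, 1.0]] 69.80864844971762
stand 2218 ((0.5345385074615479, -0.11140409857034683), (0.0760989710688591, 0.060131095349788666), 76.9560317993164) [ 0.5404 -0.1184  0.07  ] [281, 351, 143, 205]
cap 234 ((0.535153865814209, -0.11162225902080536), (0.01643289625644684, 0.016662776470184326), 10.781872749328613) [ 0.5357 -0.1121  0.1551] [308, 324, 181, 198]
shoulder 147 ((0.5348937511444092, -0.11149830371141434), (0.01902930438518524, 0.01968909241259098), 58.476619720458984) [ 0.5398 -0.1145  0.1447] [307, 325, 178, 197]
bridge 723 ((0.5187490582466125, 0.15293246507644653), (0.07812381535768509, 0.03150005266070366), 75.81773376464844) [0.5234 0.1609 0.062 ] [139, 190, 262, 294]
t 3.2 pos [ 0.5349 -0.1119  0.253 ] [-1.7998e+02 -1.0000e-01 -3.1850e+01] F [ 0.74  0.65 -0.2 ] | shift [-0.0009  0.0009  0.01  ] turn [ 0.     -0.0012 -0.2095]
circ ((0.5347028970718384, -0.11138125509023666), 0.013630903325974941)
circ ((0.5348844528198242, -0.11158765852451324), 0.00886134710162878)
```

View pics/w2c.png

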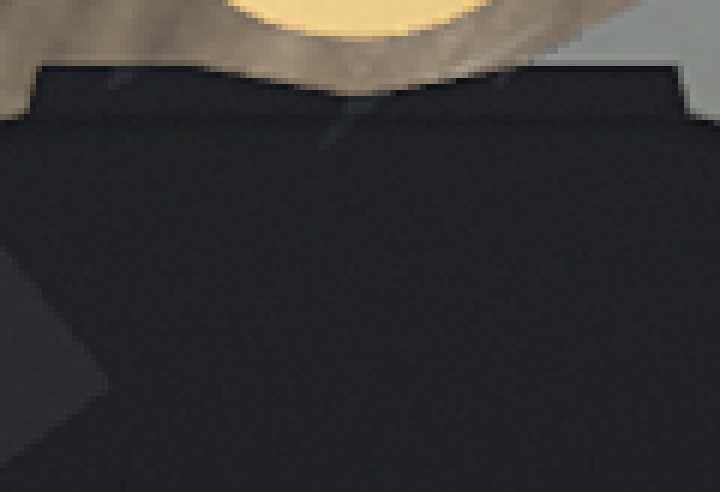

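The crop caught the gripper body; I'll recrop around pixel (316,190).

```bash
python3 -c "
import cv2
k=cv2.imread('pics/w2.png')[145:235,256:376]; cv2.imwrite('pics/w2d.png',cv2.resize(k,None,fx=6,fy=6,interpolation=3))"
```

```text
(no output)
```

View pics/w2d.png

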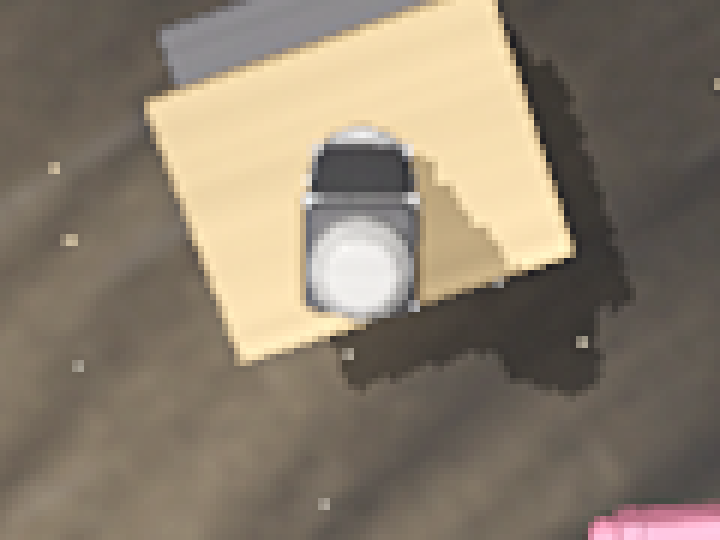

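Request:
move_arm(
  rows="0 0.001 0.12 0 0 0 0;0 0.001 0.24 0 0 0 0;0 0.001 0.36 0 0 0 0;0 0.001 0.45 0 0 0 0;0 0.001 0.5 0 0 0 0;0 0.001 0.516 0 0 0 0;0 0.001 0.516 0 0 0 0;0 0.001 0.516 0 0 0 0",
)

```text
t: 4.0
ee_pos: [0.5354, -0.1123, 0.0983]
tcp_rot: [-180.0, -0.1, -31.9]
ft_force: [-0.7, -1.0, 0.5]
opening: 0.0854
gripper_force: 0.0
```

Request:
move_arm(
  rows="0 0 0 0 0 0 100;0 0 0 0 0 0 140;0 0 0 0 0 0 180;0 0 0 0 0 0 200;0 0 0 0 0 0 220;0 0 0 0 0 0 255;0 0 0 0 0 0 255;0 0 0 0 0 0 255",
  grip_force=80,
)

```text
t: 4.8
ee_pos: [0.5348, -0.112, 0.0978]
tcp_rot: [-180.0, -0.1, -31.9]
ft_force: [-0.6, 2.2, 5.8]
opening: 0.018
gripper_force: 80.3
```

```bash
python3 -c "
from h import *
s=bot.read_state();print(s)
plan((.535,-.1115,.19),-31.9)"
```

```text
{'t': 4.8, 'joint_positions': array([-2.35561694e+01,  3.20534937e+01,  9.86295319e+01,  1.33412701e-02,
        4.92630011e+01,  9.83069451e+01]), 'dq': array([-0.04340288, -0.0054696 ,  0.02720201, -0.04731892,  0.0559015 ,
       -0.02419065]), 'joint_torque': array([-4.18283287e-01, -3.74157250e+01, -1.16370347e+01, -1.38348886e-01,
       -2.16647708e-01, -4.05478233e-03]), 'ee_pos': array([ 0.53482932, -0.11201941,  0.09779718]), 'tcp_rot': array([-1.79982191e+02, -5.19445955e-02, -3.18718242e+01]), 'ft_force': array([-0.55785112,  2.22922109,  5.80696899]), 'wrist_torque': array([0.19313215, 0.10683484, 0.02401199]), 'gripper_force': 80.27210354804993, 'opening': 0.018007738901621183}
t 4.8 pos [ 0.5348 -0.112   0.0978] [-1.7998e+02 -5.0000e-02 -3.1870e+01] F [-0.56  2.23  5.81] | shift [-2.000e-04 -1.900e-03 -3.073e-01] turn [-0.0002 -0.0006  0.0003]
```

Request:
move_arm(
  rows="0 0 -0.03 0 0 0 255;0 0 -0.08 0 0 0 255;0 0 -0.14 0 0 0 255;0 0 -0.2 0 0 0 255;0 0 -0.26 0 0 0 255;0 0 -0.31 0 0 0 255;0 0 -0.33 0 0 0 255;0 0 -0.33 0 0 0 255",
)

```text
t: 5.6
ee_pos: [0.5346, -0.1121, 0.1968]
tcp_rot: [-180.0, -0.1, -31.9]
ft_force: [-0.9, 0.0, -2.2]
opening: 0.0179
gripper_force: 79.5
```

```bash
python3 - <<'E'
from h import *
s=bot.read_state();print(s['ft_force'],s['wrist_torque'],s['opening'],s['gripper_force'],s['tcp_rot'])
plan((.502,.1357,.1965),-31.9)
out=[]
for c in ['top','scene']:
    im=get_image(c);P,u,v=pts(im)
    T=s['ee_pos']
    m=(np.hypot(*(P[:,:2]-T[:2]).T)<.016)&(P[:,2]>.10)&(P[:,2]<T[2]-.005)
    if m.sum():
        print(c,m.sum(),P[m].min(0),P[m].max(0))
        for a in np.arange(.1,.19,.01):
            k=m&(P[:,2]>a)&(P[:,2]<=a+.01)
            if k.sum()>2: print(round(a,2),k.sum(),P[k].mean(0).round(4),u[k].mean().round(1))
    if c=='scene':
        x,y=int(u[m].mean()),int(v[m].mean()); cv2.imwrite('pics/s2.png',cv2.resize(im['img'][y-40:y+40,x-50:x+50],None,fx=6,fy=6,interpolation=3))
E
```

```text
[-0.87392431  0.03584904 -2.19804018] [0.03299385 0.04148644 0.01982821] 0.01793802168350504 79.4552493095398 [-1.79995005e+02 -6.63878244e-02 -3.18744712e+01]
t 5.6 pos [ 0.5346 -0.1121  0.1968] [-1.800e+02 -7.000e-02 -3.187e+01] F [-0.87  0.04 -2.2 ] | shift [-5.286e-01 -6.441e-01  4.000e-04] turn [-0.0001 -0.0007  0.0003]
scene 147 [ 0.52200067 -0.11861526  0.11296565] [ 0.54684686 -0.0975377   0.19171723]
0.11 3 [ 0.5346 -0.1091  0.1157] 300.7
0.12 8 [ 0.534  -0.1076  0.1242] 300.5
0.13 13 [ 0.5329 -0.1066  0.1355] 300.5
0.14 14 [ 0.5323 -0.1061  0.145 ] 300.6
0.15 16 [ 0.5327 -0.1065  0.155 ] 300.5
0.16 12 [ 0.5325 -0.1065  0.1645] 300.5
0.17 37 [ 0.5307 -0.1048  0.1751] 300.6
0.18 34 [ 0.5306 -0.1044  0.185 ] 300.5
```

View pics/s2.png

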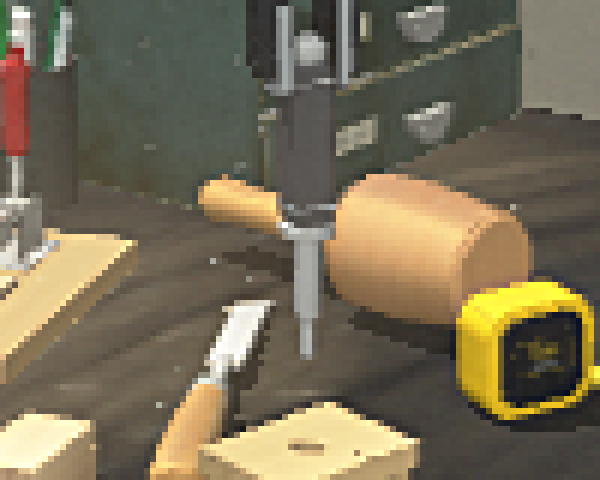

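Request:
move_arm(
  rows="-0.04 -0.06 0 0 0 0 255;-0.12 -0.14 0 0 0 0 255;-0.22 -0.24 0 0 0 0 255;-0.32 -0.34 0 0 0 0 255;-0.43 -0.44 0 0 0 0 255;-0.54 -0.54 0 0 0 0 255;-0.66 -0.62 0 0 0 0 255;-0.7 -0.64 0 0 0 0 255",
)

```text
t: 6.5
ee_pos: [0.4541, 0.1649, 0.195]
tcp_rot: [179.9, 0.2, -31.7]
ft_force: [1.0, -0.2, -1.6]
opening: 0.0176
gripper_force: 79.4
```

```bash
python3 - <<'E'
from h import *
plan((.502,.1357,.1965),-31.9)
im=get_image('wrist'); P,u,v=pts(im)
cv2.imwrite('pics/w3.png',im['img'])
m=(np.hypot(*(P[:,:2]-(.502,.1357)).T)<.08)&(P[:,2]>.056)&(P[:,2]<.068)
Q=P[m];print(m.sum(),cv2.minAreaRect(np.ascontiguousarray(Q[:,:2],dtype=np.float32)),np.median(Q[:,2]))
# hole: pixels near centre, project at z=.062, dark / deep
h=(np.hypot(*(P[:,:2]-(.502,.1357)).T)<.02)
g=cv2.cvtColor(im['img'],cv2.COLOR_BGR2GRAY)
d=h&((P[:,2]<.058)); print('deep',d.sum(),P[d].mean(0) if d.any() else 0,P[d].min(0) if d.any() else 0,u[d].mean(),v[d].mean())
f=200/np.tan(np.radians(im['fovy'])/2)
r=np.c_[(u-im['cx'])/f,-(v-im['cy'])/f,-np.ones(len(u))]@im['T'][:3,:3].T; o=im['T'][:3,3]
X=o+r*((.062-o[2])/r[:,2])[:,None]
n=(np.hypot(*(X[:,:2]-(.502,.1357)).T)<.013); gg=g[v,u]
for th in (110,130,150): 
    k=n&(gg<th); print(th,n.sum(),k.sum(),X[k].mean(0) if k.any() else 0, np.sqrt(k.sum()/n.sum()*.026**2))
x,y=int(u[n].mean()),int(v[n].mean());print(x,y)
cv2.imwrite('pics/w3c.png',cv2.resize(im['img'][max(0,y-50):y+50,max(0,x-60):x+60],None,fx=6,fy=6,interpolation=3))
E
```

```text
t 6.5 pos [0.4541 0.1649 0.195 ] [179.9    0.24 -31.66] F [ 1.   -0.17 -1.56] | shift [ 0.1871 -0.0008 -0.0057] turn [0.0011 0.0027 0.0027]
5341 ((0.5015226006507874, 0.1357613205909729), (0.12008685618638992, 0.05016925558447838), 73.04299926757812) 0.06192487022007076
deep 154 [0.50029223 0.13648849 0.02570347] [0.49363719 0.128472   0.02021797] 316.0 130.37012987012986
110 489 0 0 0.0
130 489 1 [0.49835184 0.14147983 0.062     ] 0.0011757606422799498
150 489 13 [0.50442442 0.14134021 0.062     ] 0.004239265283412832
315 129
```

View pics/w3c.png

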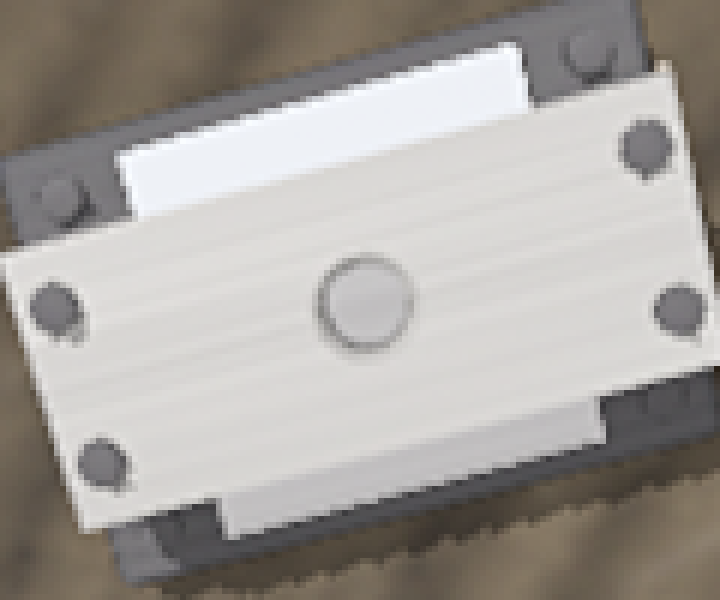

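```bash
python3 -c "
from h import *
plan((.5014,.1354,.1968),-31.9)"
```

```text
t 6.55 pos [0.4536 0.1651 0.1951] [179.9    0.27 -31.64] F [-0.85  0.1  -2.19] | shift [ 0.1875  0.0007 -0.0065] turn [0.0011 0.003  0.0029]
```

Request:
move_arm(
  rows="0.05 0 0 0 0 0 255;0.1 0 0 0 0 0 255;0.14 0 0 0 0 0 255;0.17 0 0 0 0 0 255;0.172 0 0 0 0 0 255;0.172 0 0 0 0 0 255;0.172 0 0 0 0 0 255;0.172 0 0 0 0 0 255",
)

```text
t: 7.35
ee_pos: [0.5007, 0.1349, 0.1962]
tcp_rot: [180.0, 0.0, -31.9]
ft_force: [-0.8, -0.4, -1.6]
opening: 0.0177
gripper_force: 79.4
```

```bash
python3 -c "
from h import *
plan((.5014,.1354,.1438),-31.9)"
```

```text
t 7.35 pos [0.5007 0.1349 0.1962] [ 1.7999e+02  3.0000e-02 -3.1860e+01] F [-0.81 -0.35 -1.65] | shift [ 0.0011 -0.0027  0.1747] turn [0.0002 0.0003 0.0005]
```

Request:
move_arm(
  rows="0.001 -0.003 0.03 0 0 0 255;0.001 -0.003 0.06 0 0 0 255;0.001 -0.003 0.09 0 0 0 255;0.001 -0.003 0.12 0 0 0 255;0.001 -0.003 0.15 0 0 0 255;0.001 -0.003 0.18 0 0 0 255;0.001 -0.003 0.2 0 0 0 255;0.001 -0.003 0.2 0 0 0 255",
)

```text
t: 8.15
ee_pos: [0.5013, 0.1352, 0.1352]
tcp_rot: [179.9, 0.1, -31.9]
ft_force: [-0.0, 0.1, -1.4]
opening: 0.0176
gripper_force: 79.5
```

Request:
move_arm(
  rows="0 0 0.004 0 0 0 255;0 0 0.008 0 0 0 255;0 0 0.012 0 0 0 255;0 0 0.016 0 0 0 255;0 0 0.02 0 0 0 255;0 0 0.024 0 0 0 255;0 0 0.028 0 0 0 255;0 0 0.028 0 0 0 255",
)

```text
t: 8.95
ee_pos: [0.5019, 0.1353, 0.1277]
tcp_rot: [180.0, 0.0, -31.9]
ft_force: [-0.4, 0.6, -1.3]
opening: 0.0177
gripper_force: 79.5
```

Request:
move_arm(
  rows="0 0 0.004 0 0 0 255;0 0 0.008 0 0 0 255;0 0 0.012 0 0 0 255;0 0 0.016 0 0 0 255;0 0 0.02 0 0 0 255;0 0 0.024 0 0 0 255;0 0 0.024 0 0 0 255;0 0 0.024 0 0 0 255",
)

```text
t: 9.75
ee_pos: [0.502, 0.1353, 0.1206]
tcp_rot: [180.0, 0.0, -31.9]
ft_force: [0.7, -1.1, -1.9]
opening: 0.0179
gripper_force: 79.5
```

Request:
move_arm(
  rows="0 0 0.003 0 0 0 255;0 0 0.006 0 0 0 255;0 0 0.009 0 0 0 255;0 0 0.012 0 0 0 255;0 0 0.015 0 0 0 255;0 0 0.015 0 0 0 255;0 0 0.015 0 0 0 255;0 0 0.015 0 0 0 255",
)

```text
t: 10.55
ee_pos: [0.5021, 0.1353, 0.1162]
tcp_rot: [-180.0, -0.0, -31.9]
ft_force: [0.5, -0.1, -2.1]
opening: 0.0179
gripper_force: 79.5
```

```bash
python3 -c "
from h import *
plan((.5014,.1354,.11),-31.9)"
```

```text
t 10.55 pos [0.5021 0.1353 0.1162] [-180.     -0.    -31.87] F [ 0.47 -0.13 -2.1 ] | shift [-0.0021  0.0009  0.0205] turn [-0.     -0.      0.0003]
```

Request:
move_arm(
  rows="-0.002 0 0.003 0 0 0 255;-0.002 0 0.006 0 0 0 255;-0.002 0 0.009 0 0 0 255;-0.002 0 0.012 0 0 0 255;-0.002 0 0.012 0 0 0 255;-0.002 0 0.012 0 0 0 255;-0.002 0 0.012 0 0 0 255;-0.002 0 0.012 0 0 0 255",
)

```text
t: 11.35
ee_pos: [0.5016, 0.1356, 0.1126]
tcp_rot: [-180.0, -0.0, -31.9]
ft_force: [-0.3, -0.1, -1.7]
opening: 0.0177
gripper_force: 79.5
```

Request:
move_arm(
  rows="0 0 0.003 0 0 0 255;0 0 0.006 0 0 0 255;0 0 0.009 0 0 0 255;0 0 0.01 0 0 0 255;0 0 0.01 0 0 0 255;0 0 0.01 0 0 0 255;0 0 0.01 0 0 0 255;0 0 0.01 0 0 0 255",
)

```text
t: 12.15
ee_pos: [0.5016, 0.1356, 0.1096]
tcp_rot: [-180.0, -0.0, -31.9]
ft_force: [-0.1, -0.2, -1.1]
opening: 0.0177
gripper_force: 79.5
```

Request:
move_arm(
  rows="0 0 0.003 0 0 0 255;0 0 0.006 0 0 0 255;0 0 0.007 0 0 0 255;0 0 0.007 0 0 0 255;0 0 0.007 0 0 0 255;0 0 0.007 0 0 0 255;0 0 0.007 0 0 0 255;0 0 0.007 0 0 0 255",
)

```text
t: 12.95
ee_pos: [0.5017, 0.1356, 0.1076]
tcp_rot: [-180.0, -0.0, -31.9]
ft_force: [-0.4, 0.2, 1.7]
opening: 0.0178
gripper_force: 79.9
```

Request:
move_arm(
  rows="0 0 0.002 0 0 0 255;0 0 0.004 0 0 0 255;0 0 0.006 0 0 0 255;0 0 0.008 0 0 0 255;0 0 0.01 0 0 0 255;0 0 0.012 0 0 0 255;0 0 0.012 0 0 0 255;0 0 0.012 0 0 0 255",
)

```text
t: 13.75
ee_pos: [0.5021, 0.1356, 0.1044]
tcp_rot: [-180.0, -0.1, -31.9]
ft_force: [0.3, -0.7, 7.1]
opening: 0.0176
gripper_force: 80.6
```

Request:
move_arm(
  rows="0 0 0.0015 0 0 0 255;0 0 0.003 0 0 0 255;0 0 0.0045 0 0 0 255;0 0 0.006 0 0 0 255;0 0 0.0065 0 0 0 255;0 0 0.0065 0 0 0 255;0 0 0.0065 0 0 0 255;0 0 0.0065 0 0 0 255",
)

```text
t: 14.55
ee_pos: [0.5024, 0.1356, 0.1029]
tcp_rot: [-179.9, -0.1, -31.9]
ft_force: [-1.1, 0.4, 9.3]
opening: 0.0177
gripper_force: 80.9
```

Request:
move_arm(
  rows="0 0 0.001 0 0 0 255;0 0 0.002 0 0 0 255;0 0 0.003 0 0 0 255;0 0 0.003 0 0 0 255;0 0 0.003 0 0 0 255;0 0 0.003 0 0 0 255;0 0 0.003 0 0 0 255;0 0 0.003 0 0 0 255",
)

```text
t: 15.35
ee_pos: [0.5026, 0.1356, 0.1022]
tcp_rot: [-179.9, -0.1, -31.9]
ft_force: [-0.1, -0.3, 11.0]
opening: 0.0172
gripper_force: 81.0
```

Request:
move_arm(
  rows="0 0 0.001 0 0 0 255;0 0 0.002 0 0 0 255;0 0 0.002 0 0 0 255;0 0 0.002 0 0 0 255;0 0 0.002 0 0 0 255;0 0 0.002 0 0 0 255;0 0 0.002 0 0 0 255;0 0 0.002 0 0 0 255",
)

```text
t: 16.15
ee_pos: [0.5027, 0.1356, 0.1017]
tcp_rot: [-179.9, -0.1, -31.9]
ft_force: [0.4, -0.1, 11.1]
opening: 0.0177
gripper_force: 81.1
```

Request:
move_arm(
  rows="0 0 0.001 0 0 0 255;0 0 0.002 0 0 0 255;0 0 0.002 0 0 0 255;0 0 0.002 0 0 0 255;0 0 0.002 0 0 0 255;0 0 0.002 0 0 0 255;0 0 0.002 0 0 0 255;0 0 0.002 0 0 0 255",
)

```text
t: 16.95
ee_pos: [0.5028, 0.1357, 0.1013]
tcp_rot: [-179.9, -0.1, -31.9]
ft_force: [-0.2, 0.6, 11.8]
opening: 0.018
gripper_force: 81.2
```

Request:
move_arm(
  rows="-0.001 0 0.001 0 0 0 255;-0.002 0 0.002 0 0 0 255;-0.002 0 0.002 0 0 0 255;-0.002 0 0.002 0 0 0 255;-0.002 0 0.002 0 0 0 255;-0.002 0 0.002 0 0 0 255;-0.002 0 0.002 0 0 0 255;-0.002 0 0.002 0 0 0 255",
)

```text
t: 17.75
ee_pos: [0.5017, 0.1359, 0.0998]
tcp_rot: [-180.0, -0.1, -31.9]
ft_force: [-0.9, -0.6, 6.8]
opening: 0.0175
gripper_force: 80.5
```

Tripped: the force dropped from 13.7 to 8.6 N net. Now withdraw.

Request:
move_arm(
  rows="0 0 0 0 0 0 255;0 0 -0.01 0 0 0 255;0 0 -0.03 0 0 0 255;0 0 -0.06 0 0 0 255;0 0 -0.1 0 0 0 255;0 0 -0.16 0 0 0 255;0 0 -0.23 0 0 0 255;0 0 -0.3 0 0 0 255",
)

```text
t: 18.55
ee_pos: [0.5002, 0.1359, 0.1899]
tcp_rot: [179.9, 0.1, -31.9]
ft_force: [0.4, 0.3, -1.8]
opening: 0.0177
gripper_force: 79.4
```

Request:
move_arm(
  rows="0 0 -0.03 0 0 0 255;0 0 -0.04 0 0 0 255;0 0 -0.04 0 0 0 255;0 0 -0.04 0 0 0 255;0 0 -0.04 0 0 0 255;0 0 -0.04 0 0 0 255;0 0 -0.04 0 0 0 255;0 0 -0.04 0 0 0 255",
)

```text
t: 19.35
ee_pos: [0.5009, 0.1359, 0.2009]
tcp_rot: [180.0, 0.0, -31.9]
ft_force: [0.2, -0.3, -2.3]
opening: 0.0177
gripper_force: 79.5
```

```bash
python3 -c "
from h import *
plan((.5348,-.1119,.1968),-31.87)"
```

```text
t 19.35 pos [0.5009 0.1359 0.2009] [ 1.7998e+02  3.0000e-02 -3.1880e+01] F [ 0.21 -0.26 -2.26] | shift [0.5321 0.6418 0.0137] turn [ 0.0002  0.0003 -0.0001]
```

Request:
move_arm(
  rows="0.03 0.04 0 0 0 0 255;0.12 0.14 0 0 0 0 255;0.22 0.26 0 0 0 0 255;0.32 0.38 0 0 0 0 255;0.42 0.5 0 0 0 0 255;0.49 0.59 0 0 0 0 255;0.524 0.632 0 0 0 0 255;0.532 0.642 0.005 0 0 0 255",
)

```text
t: 20.15
ee_pos: [0.5351, -0.1145, 0.1997]
tcp_rot: [180.0, -0.1, -32.1]
ft_force: [-0.4, 0.3, -1.8]
opening: 0.0178
gripper_force: 79.5
```

Request:
move_arm(
  rows="0 0 0.008 0 0 0 255;0 0 0.008 0 0 0 255;0 0 0.008 0 0 0 255;0 0 0.008 0 0 0 255;0 0 0.008 0 0 0 255;0 0 0.008 0 0 0 255;0 0 0.008 0 0 0 255;0 0 0.008 0 0 0 255",
)

```text
t: 20.95
ee_pos: [0.5349, -0.1119, 0.1973]
tcp_rot: [-180.0, -0.0, -31.9]
ft_force: [-0.8, -0.8, -1.3]
opening: 0.0176
gripper_force: 79.4
```

```bash
python3 - <<'E'
from h import *
plan((.5348,-.1120,.0978),-31.87)
im=get_image('scene');P,u,v=pts(im);T=bot.read_state()['ee_pos']
m=(np.hypot(*(P[:,:2]-T[:2]).T)<.016)&(P[:,2]>.10)&(P[:,2]<T[2]-.005)
print(P[m].min(0),P[m].max(0))
x,y=int(u[m].mean()),int(v[m].mean());print(x,y)
cv2.imwrite('pics/s3.png',cv2.resize(im['img'][y-40:y+40,x-50:x+50],None,fx=6,fy=6,interpolation=3))
a=cv2.imread('pics/s2.png');b=cv2.imread('pics/s3.png');cv2.imwrite('pics/s23.png',cv2.resize(np.hstack([a[:,150:450],b[:,150:450]]),None,fx=1.2,fy=1.2))
E
```

```text
t 20.95 pos [ 0.5349 -0.1119  0.1973] [-1.800e+02 -1.000e-02 -3.187e+01] F [-0.77 -0.79 -1.29] | shift [0.     0.0006 0.3318] turn [-0.     -0.0001  0.    ]
[ 0.52241286 -0.1140026   0.11345125] [ 0.54675594 -0.09680845  0.19222999]
300 167
```

View pics/s23.png

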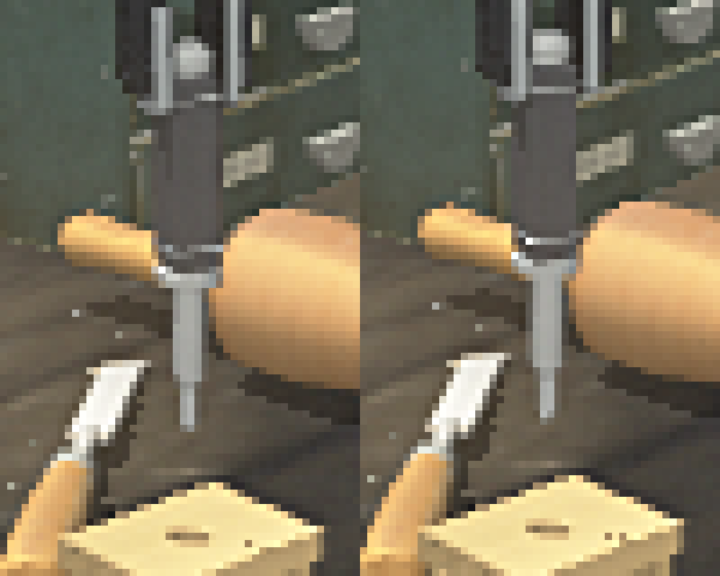

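Punch still upright, same hold, plunger out, aligned with the stand hole. Lowering.

Request:
move_arm(
  rows="0 0 0.03 0 0 0 255;0 0 0.06 0 0 0 255;0 0 0.09 0 0 0 255;0 0 0.12 0 0 0 255;0 0 0.15 0 0 0 255;0 0 0.17 0 0 0 255;0 0 0.18 0 0 0 255;0 0 0.18 0 0 0 255",
)

```text
t: 21.8
ee_pos: [0.5346, -0.1118, 0.1428]
tcp_rot: [180.0, 0.1, -31.9]
ft_force: [0.0, 0.3, -2.0]
opening: 0.0175
gripper_force: 79.4
```

Request:
move_arm(
  rows="0 0 0.015 0 0 0 255;0 0 0.03 0 0 0 255;0 0 0.045 0 0 0 255;0 0 0.06 0 0 0 255;0 0 0.075 0 0 0 255;0 0 0.09 0 0 0 255;0 0 0.1 0 0 0 255;0 0 0.105 0 0 0 255",
)

```text
t: 22.6
ee_pos: [0.5346, -0.1118, 0.1113]
tcp_rot: [180.0, 0.0, -31.9]
ft_force: [-0.4, -0.3, -2.1]
opening: 0.0175
gripper_force: 79.5
```

Request:
move_arm(
  rows="0 0 0.007 0 0 0 255;0 0 0.014 0 0 0 255;0 0 0.021 0 0 0 255;0 0 0.028 0 0 0 255;0 0 0.032 0 0 0 255;0 0 0.034 0 0 0 255;0 0 0.034 0 0 0 255;0 0 0.034 0 0 0 255",
)

```text
t: 23.4
ee_pos: [0.5349, -0.1119, 0.1017]
tcp_rot: [-180.0, -0.0, -31.9]
ft_force: [0.5, 0.3, -1.5]
opening: 0.0175
gripper_force: 79.5
```

```bash
python3 -c "
from h import *
plan((.5348,-.1120,.0978),-31.87)"
```

```text
t 23.4 pos [ 0.5349 -0.1119  0.1017] [-1.800e+02 -1.000e-02 -3.187e+01] F [ 0.46  0.28 -1.55] | shift [-0.0002  0.0005  0.0128] turn [-0.     -0.0001 -0.    ]
```

Request:
move_arm(
  rows="0 0 0.002 0 0 0 255;0 0 0.004 0 0 0 255;0 0 0.006 0 0 0 255;0 0 0.008 0 0 0 255;0 0 0.01 0 0 0 255;0 0 0.01 0 0 0 255;0 0 0.01 0 0 0 255;0 0 0.01 0 0 0 255",
)

```text
t: 24.2
ee_pos: [0.5349, -0.1119, 0.0986]
tcp_rot: [180.0, -0.0, -31.9]
ft_force: [0.7, -0.6, -2.8]
opening: 0.0175
gripper_force: 79.5
```

Request:
move_arm(
  rows="0 0 0.001 0 0 0 255;0 0 0.002 0 0 0 255;0 0 0.003 0 0 0 255;0 0 0.003 0 0 0 255;0 0 0.003 0 0 0 255;0 0 0.003 0 0 0 255;0 0 0.003 0 0 0 255;0 0 0.003 0 0 0 255",
)

```text
t: 25.0
ee_pos: [0.5349, -0.1119, 0.0978]
tcp_rot: [-180.0, -0.0, -31.9]
ft_force: [-0.5, 0.1, 0.9]
opening: 0.0176
gripper_force: 79.8
```

Request:
move_arm(
  rows="0 0 0.001 0 0 0 255;0 0 0.001 0 0 0 180;0 0 0.001 0 0 0 150;0 0 0.001 0 0 0 100;0 0 0.001 0 0 0 50;0 0 0.001 0 0 0 0;0 0 0.001 0 0 0 0;0 0 0.001 0 0 0 0",
  grip_force=20,
)

```text
t: 25.8
ee_pos: [0.5349, -0.1119, 0.0974]
tcp_rot: [180.0, -0.0, -31.9]
ft_force: [0.3, 0.3, 0.4]
opening: 0.0855
gripper_force: 0.0
```

Request:
move_arm(
  rows="0 0 0 0 0 0 0;0 0 -0.03 0 0 0 0;0 0 -0.08 0 0 0 0;0 0 -0.16 0 0 0 0;0 0 -0.26 0 0 0 0;0 0 -0.38 0 0 0 0;0 0 -0.5 0 0 0 0;0 0 -0.52 0 0 0 0",
)

```text
t: 26.6
ee_pos: [0.5377, -0.113, 0.2589]
tcp_rot: [-179.9, -0.6, -31.9]
ft_force: [0.5, -0.5, -0.8]
opening: 0.0854
gripper_force: 0.0
```

```bash
python3 look.py w4; python3 - <<'E'
from h import *
im=get_image('scene');b=cv2.imread('pics/scene0.png')
k=lambda x:cv2.resize(x[140:260,260:380],None,fx=3.2,fy=3.2,interpolation=3)
cv2.imwrite('pics/end.png',np.hstack([k(b),k(im['img'])]))
E
```

```text
[[-0.529, 0.82, 0.221, 0.594], [-0.849, -0.51, -0.14, -0.148], [-0.002, -0.261, 0.965, 0.438], [0.0, 0.0, 0.0, 1.0]] 69.80864844971762
stand 2121 ((0.5344646573066711, -0.11141210794448853), (0.0760587602853775, 0.06038312241435051), 76.86003875732422) [ 0.5406 -0.1187  0.07  ] [282, 351, 146, 207]
cap 226 ((0.5350801348686218, -0.11185483634471893), (0.017149820923805237, 0.016657328233122826), 10.261833190917969) [ 0.536  -0.1121  0.155 ] [308, 325, 183, 200]
shoulder 147 ((0.5353209376335144, -0.11150888353586197), (0.02042730338871479, 0.020246900618076324), 58.481632232666016) [ 0.5401 -0.1157  0.1447] [307, 326, 180, 199]
bridge 591 ((0.5080697536468506, 0.1323397159576416), (0.1274901181459427, 0.039825376123189926), 62.21929931640625) [0.5253 0.1624 0.0621] [142, 231, 264, 292]
t 26.65 pos [ 0.5369 -0.1127  0.2576] [-179.93   -0.46  -31.86] F [ 0.01  0.03 -0.01] | shift [-0.0082  0.0022  0.0251] turn [ 1.000e-04 -5.200e-03 -2.096e-01]
circ ((0.5354313850402832, -0.11199098080396652), 0.013496477156877518)
circ ((0.5353237390518188, -0.11164336651563644), 0.008972075767815113)
```

View pics/end.png

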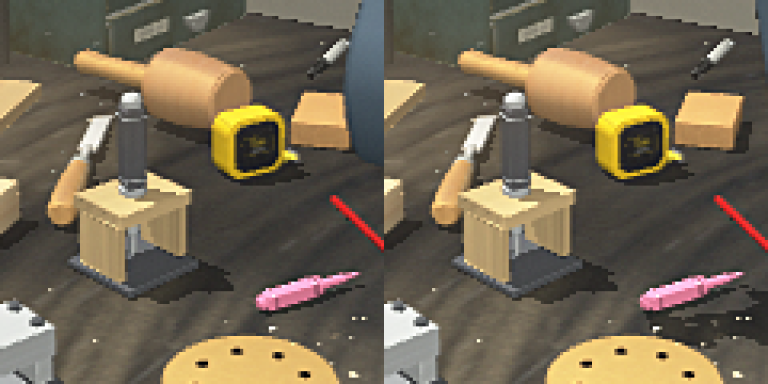

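The punch is back as it stood at the start (cap z 0.155, same xy), and the gripper is clear.

```bash
python3 -c "
from h import *
print(bot.sign_off())"
```

```text
the job is handed in; nothing more can be done
None
```

The punch tripped in the jig's guide hole at about 14 N, measured at the wrist, and stands upright and released in its stand; I handed the job in at about 27 s, with no verdict returned.

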